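# Index the model table and lock it

### The job

The dental model sits on an indexing model table whose locking screw (the tall knurled head over the rim) has been backed off. Push the table round by its black knob, clockwise seen from above, to the very next detent, so that it drops in and stays there; then screw the lock down clockwise, regripping between turns, until it is tight and fully home. Do not touch the fragile stone model, and leave the other things on the bench where they are.

Things in the scene. Friction and masses are not known exactly. Their poses are not given: they have to be found in the camera images.
- base: Fixed round teal foot, 204 mm across. Origin: centre of its underside on the bench, on the table's vertical turning axis. Its x axis points to the lock: a bracket outside the rim (111 to 133 mm from the axis) whose arm, 30 mm wide, reaches in over the rim to 72 mm, at 78 to 98 mm height. The detent housing, 57 mm high, stands 112 to 160 mm out, 60 degrees clockwise from the lock
- turntable (a joint): Aluminium table, 190 mm across, top 56 mm high, six rim slots. 0 in its present detent, grows clockwise seen from above, 1.047 rad in the next. A sprung ball drops into a slot at each detent: leaving takes about 9 to 14 N at the knob; it catches within 0.045 rad of the detent, then draws the table in; elsewhere 0.1 N m of bearing friction holds it where it is left
- knob (a point): Upright black knob fixed on the table, 22 mm thick, 56 to 98 mm above the bench, 58 mm from the turning axis. This point is on its centre line, 86 mm above the bench. At joint 0 it stands 150 degrees clockwise from the base's x axis, in the next detent 150 degrees counter-clockwise from it: it moves on the side away from the lock
- lock_head (a point): Centre of the top of the lock's knurled steel head, 44 mm across, 30 mm tall, upright axis 87 mm from the turning axis along the base's x. Home: top 140 mm high, its collar on the bracket; now 8 to 11 mm higher. Clockwise from above goes down, 10 mm a turn, drag 0.08 N m, to a hard stop. Its 10 mm bolt enters a rim slot, and stops short on the table's face if the table is not in a detent
- model: Stone dental model clamped on the middle of the table, 66 by 64 mm, up to 95 mm above the bench. Its flat back is 16 mm from the turning axis on the knob's side; the clamp jaw before it, 18 mm high, reaches out to 41 mm. Origin: on the turning axis, at the model's underside. Not to be touched
- articulator: Loose teal articulator with two stone models, opened, about 120 by 110 by 160 mm; origin under its frame. To be left alone
- bur_box: Loose clear plastic box of burs, 75 by 115 by 45 mm; origin at the centre of its underside. To be left alone
- dish: Loose glass dish, 84 mm across, 34 mm high; origin at the centre of its underside. To be left alone
- brush: Loose brush, 170 mm long, lying on the bench; origin under its middle. To be left alone

How it is judged:
By the outcome, as a careful person would: the job done as asked, in the order asked, and still so for the second after the job is handed in, with the robot touching nothing.
It also fails if it takes over 72 s, if anything falls off the work surface, if the arm or the gripper's body presses on something with over 40 N, if the wrist force passes 120 N, or if a joint passes its speed limit or range.

### The arm

A 7-joint arm with a two-finger parallel gripper is mounted at the origin on the work surface. World frame = base frame: x ahead of the robot, y to its left, z up, the work surface at z = 0. Lengths are in mm, angles in rad, forces in N, time in s.
With the tool pointing down it reaches from about 400 to 875 mm from the base axis. Payload 19.3 kg.
Tool frame: the origin (TCP) lies at the very end of the fingers, on their centre line; the grasp point (between the pads) lies 19 mm behind it; z points along the fingers, y is the line along which they close (so a half turn about z gives the same grasp; the last joint's range is limited). The gripper opens to 85 mm and grips with 20 to 120 N. Pads are 22 mm wide; open, the fingers measure 114 mm over their backs; the gripper's body (76 mm by 85 mm) begins 54 mm behind the grasp point. The pads swing forward as they close: fully open they stand 13 mm farther back than shut.
Start: joints at [-0.07, 0.521, -0.036, 1.599, 0.021, 1.021, -0.113], TCP at [624.992, -0.025, 231.291] pointing down, gripper open.
Joint ranges: [-2.91, 2.91], [-0.3, 2.13], [-1.5, 1.42], [0.17, 2.43], [-1.26, 4.41], [0.16, 1.93], [-2.52, 2.52]. Speed limits (rad/s): [1.89, 1.89, 2.39, 2.39, 3.01, 3.01, 3.01].

### API

Orientations are given as a rotation vector (axis times angle).
In Python, from bench import ctrl, eyes gives the robot as it stands.
- The arm moves only by the tool drive_tool, never from a script. Its argument "deltas" is a list of rows, each a list of 3 entries, a list of its own where there are three numbers: the shift along the tool's x, y, z in m, then the turn about the tool's z in rad, then the finger opening in m, from 0 to 0.0854. A call has exactly 8 rows; each row shifts and turns the commanded pose from where the row before left it, along the tool's axes as they then stand; what a row does not reach is not made up. A row lasts 1/12 s, in which the tool goes at most 41.7 mm and 7.16 degrees, less where a joint would pass 70% of its speed; a pose out of reach is approached as far as the arm can. A call with a gripper value outside its range is refused whole. The fingers move at their own pace and stop on an object; the grip force is fixed at half the most. Time passes only in rows, so rows that do not move let the fingers close, or fill a call up. It gives the time, the measured TCP pose, the force, the opening and the grip force at its end, in the units of the state.
- ctrl.sense(): the state, without advancing time (a new reading comes with each control period).
- eyes.read_camera(name): name is "scene" or "side" or "wrist"; returns (picture, depth): 480x640x3 uint8, red, green, blue; 480x640 float32, mm along the optical axis (not along the pixel's ray), 0 where there is no reading.
- eyes.camera_model(name): a dict with "fx", "fy", "cx", "cy" (pixels), "k1" (the pictures are not rectified: a ray, as slopes to the right and down, at radius r is drawn at 1 + k1 r^2 times it, then the intrinsics apply), "camera_from_world" (4x4, takes a point from world to camera coordinates). Camera axes: x right, y up, looking along -z (the intrinsics and any distortion apply to the point x, -y, -z); pixel columns grow to the right and rows downward; lengths in mm; the calibration is good to about 2 mm. A picture is of the moment at which its call begins: read the wrist's pose just before it. camera_model takes no time and is no camera call; for the wrist camera it gives the pose at the moment of the call.
- ctrl.job_done(): hands the job in; it is judged then, once.
The state is a dict: "clock": time; "joint_positions": joint angles; "qd": joint speeds; "effort": joint torques, N m; "tcp_pos": TCP position; "ee_rot": TCP orientation; "ft_force": force on the tool from outside, world axes, zero at the start; "ft_torque": the same for the moment, N m; "grip_width": finger opening in mm; "grasp_force": force on a finger pad.
Only numpy, scipy, OpenCV 4.12 (cv2) and the standard library are available. Lean on these libraries where they do the work, as an engineer would, in place of code of your own. Each camera call takes 0.05 s, during which the arm holds its last target. There are 200 camera calls.

## Working session

There is one attempt and no reset: what is moved stays moved. The work goes in short steps, Python scripts to look and compute and a tool call to move; the robot and the scene stay as the last step left them, time stands still between calls to the robot, and variables do not carry over. Pictures are saved under pics/ and viewed, at most 10 in all, crops included, and the job is handed in when it is done.

Besides the shell and the picture viewer there is one more tool, called after ">>>" in YAML: its name, and indented under it one key for each argument. drive_tool: Moves the arm, as the interface text tells. Its arguments: {"type":"object","properties":{"deltas":{"type":"array","items":{"type":"array"}}},"required":["deltas"]}

```bash
mkdir -p pics; ls; cat > h.py <<'E'
import numpy as np, cv2
from bench import ctrl, eyes
def snap(n,f):
    m=eyes.camera_model(n); p,d=eyes.read_camera(n)
    cv2.imwrite('pics/'+f+'.png',p[:,:,::-1]); np.savez('pics/'+f+'.npz',p=p,d=d,T=m['camera_from_world'],K=[m[k] for k in('fx','fy','cx','cy','k1')])
def load(f):
    return np.load('pics/'+f+'.npz')
def slopes(z,uv):
    fx,fy,cx,cy,k=z['K']; uv=np.atleast_2d(np.asarray(uv,float))
    a=np.c_[(uv[:,0]-cx)/fx,(uv[:,1]-cy)/fy]; b=a.copy()
    for _ in range(20): b=a/(1+k*(b**2).sum(1,keepdims=True))
    return b
def ray(z,uv):
    b=slopes(z,uv); T=z['T']; R=T[:3,:3]; o=-R.T@T[:3,3]
    return o,np.c_[b[:,0],-b[:,1],-np.ones(len(b))]@R
def onplane(z,uv,h):
    o,d=ray(z,uv); return o+d*((h-o[2])/d[:,2])[:,None]
def cloud(z):
    v,u=np.mgrid[0:480,0:640]; uv=np.c_[u.ravel(),v.ravel()]
    o,d=ray(z,uv); return (o+d*z['d'].ravel()[:,None]).reshape(480,640,3)
E
python3 - <<'E'
from h import *
snap('scene','s0'); snap('side','d0')
for f in('s0','d0'):
    z=load(f);T=z['T'];print(-T[:3,:3].T@T[:3,3],z['K'])
s=ctrl.sense();print(s['clock'],s['ee_rot'],s['grip_width'])
E
```

```text
pics
[807.63694404 485.05632715 983.41531339] [ 4.35496422e+02  4.35496422e+02  3.21606192e+02  2.41962110e+02
 -6.59248419e-02]
[ 448.1441577   939.27254381 1102.70823382] [6.16362817e+02 6.16362817e+02 3.12688306e+02 2.38247232e+02
 7.25628310e-02]
0.1 [-2.22097071e+00 -2.22096616e+00  1.19354985e-03] 85.37957798010954
```

```bash
sleep 1; ls pics
```

```text
d0.npz
d0.png
s0.npz
s0.png
```

View pics/s0.png

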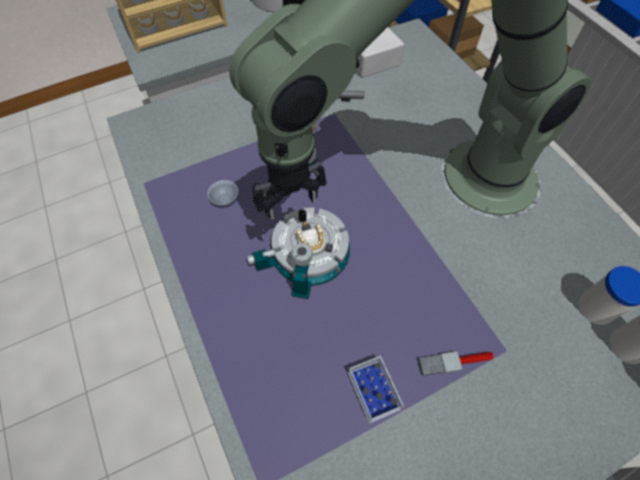

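View pics/d0.png

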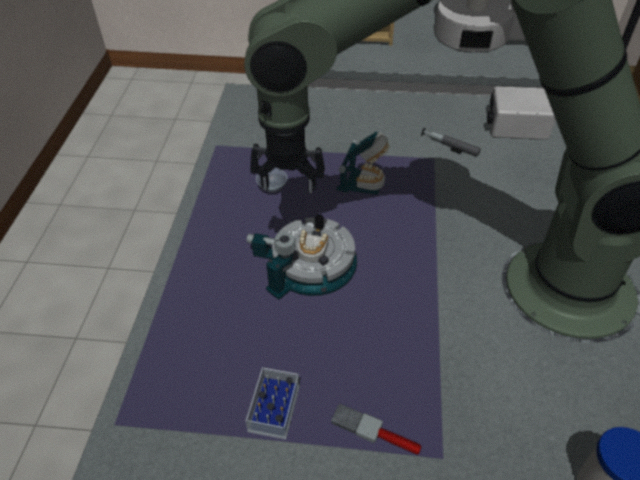

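The scene view shows the table at about (312,245), the knob at (303,215) and the lock head at (301,255). In the side view the table is at (313,250), the knob at (319,222), the lock head at (285,242) and the bracket at (280,275).

```bash
python3 - <<'E'
from h import *
for f,(u0,v0,u1,v1) in (('s0',(235,190,365,310)),('d0',(235,200,370,310))):
    z=load(f);P=cloud(z)[v0:v1,u0:u1];c=z['p'][v0:v1,u0:u1].astype(int)
    ok=z['d'][v0:v1,u0:u1]>0
    m=ok&(abs(P[...,2]-56)<3); q=P[m]
    # robust circle fit on hull of table-top points
    h=cv2.convexHull(q[:,:2].astype(np.float32)); print(f,'table',cv2.minEnclosingCircle(h),m.sum())
    m=ok&(P[...,2]>138)&(P[...,2]<160); q=P[m];print('lock',len(q), q.min(0),q.max(0),np.median(q,0))
    t=q[q[:,2]>np.percentile(q[:,2],50)];print(t.mean(0))
    # dark
    dk=(c.max(2)<60)&ok&(P[...,2]>60)&(P[...,2]<110)
    n,l,st,ce=cv2.connectedComponentsWithStats(dk.astype(np.uint8))
    for i in range(1,n):
        if st[i,4]>12: q=P[l==i];print('dark',st[i],ce[i]+[u0,v0],np.median(q,0),q.max(0)[2], 'top', q[q[:,2]>94].mean(0) if (q[:,2]>94).any() else '')
    cr=cv2.resize(z['p'][v0:v1,u0:u1,::-1],None,fx=4,fy=4,interpolation=cv2.INTER_CUBIC)
    cv2.imwrite('pics/c_'+f+'.png',cr)
a,b=[cv2.imread('pics/c_%s.png'%f) for f in('s0','d0')]
a=cv2.resize(a,(400,370));b=cv2.resize(b,(400,326))
o=np.zeros((370,800,3),np.uint8);o[:,:400]=a;o[:326,400:]=b;cv2.imwrite('pics/both.png',o)
E
```

```text
s0 table ((610.7355346679688, -21.698015213012695), 127.67972564697266) 2444
lock 317 [608.20976634  31.85063802 138.38436556] [653.4472111   74.65246452 153.55956669] [632.55435053  55.39561582 149.33648423]
[630.89416595  52.71489456 150.65723813]
dark [63 20  8 12 79] [301.60759494 215.39240506] [574.23808868 -67.81627064  92.00859856] 103.07760143073597 top [573.20158042 -71.11703643  98.04111227]
dark [57 89 15  9 81] [299.37037037 283.4691358 ] [656.3609054   90.47899527  75.47483907] 93.95421164220556 top 
d0 table ((608.8948974609375, -20.8421573638916), 126.40375518798828) 2065
lock 312 [607.58620295  35.20210274 138.2771626 ] [652.03376928  79.70264475 155.05100854] [628.88696513  61.78631773 148.21664764]
[629.94574702  57.51772796 149.8258513 ]
dark [ 80  14   9  17 125] [318.936 221.68 ] [568.74516446 -65.01323521  87.47997264] 103.76686449070178 top [569.87969793 -68.4430284   98.05538923]
dark [78 32  7  3 15] [316.53333333 232.66666667] [571.59504406 -42.47778158  73.25298356] 77.07756063357033 top 
dark [ 31  51  33  31 480] [279.71875    265.15416667] [640.26245143  80.96965325  92.61501734] 104.9401728339542 top [641.45660133  76.00247027  98.11807226]
dark [84 56  9  9 55] [323. 260.] [548.77623691  37.58474623  70.0560297 ] 76.89543702077913 top
```

View pics/both.png

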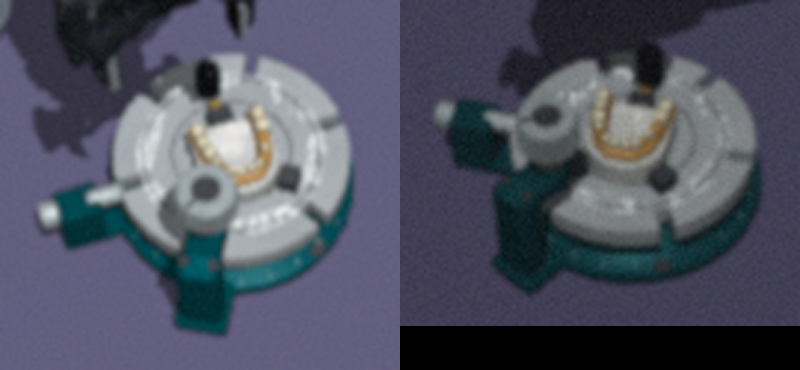

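The views agree. Lock is at about (630,55) and knob at about (571,-71). That puts the base x axis at about 53° and the turning axis at about (577.6,-14.5). Next I go above the knob.

>>> drive_tool:
  deltas:
    - [[-0.018,-0.013,0.01],0,0.06]
    - [[-0.018,-0.014,0.02],0,0.06]
    - [[-0.018,-0.014,0.02],0,0.06]
    - [[-0.017,-0.013,0.02],0,0.06]
    - [[0,0,0.02],0.12,0.06]
    - [[0,0,0],0,0.06]
    - [[0,0,0],0,0.06]
    - [[0,0,0],0,0.06]

```text
clock: 0.77
tcp_pos: [571.8, -70.2, 142.2]
ee_rot: [2.346, 2.089, 0.001]
ft_force: [-0.6, -0.2, -0.6]
grip_width: 60.1
grasp_force: 0.0
```

```bash
python3 - <<'E'
from h import *
s=ctrl.sense();print(s['tcp_pos'],s['ee_rot'],s['joint_positions'])
snap('wrist','w1'); snap('side','d1')
a=cv2.imread('pics/w1.png');b=cv2.resize(cv2.imread('pics/d1.png')[190:310,230:370],None,fx=2,fy=2)
a=cv2.resize(a,(512,384));o=np.zeros((384,800,3),np.uint8);o[:,:512]=a;o[:240,512:792]=b;cv2.imwrite('pics/v1.png',o)
E
```

```text
[571.8188885  -70.21840345 142.18356438] [2.34593736e+00 2.08888692e+00 1.38239880e-03] [ 0.02315493  0.5537691  -0.00513391  1.81330691  0.00346581  0.77358409
 -0.09948285]
```

View pics/v1.png

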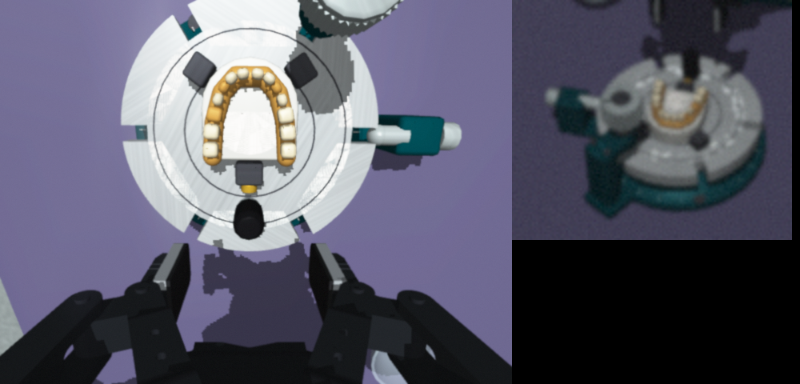

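The wrist view shows the table with its rim around (250,130) in the shrunk picture. The knob is at (249,215), centred between the fingers, and the lock head is at the top edge. I'll refine the axis, knob and lock from this picture.

```bash
python3 - <<'E'
from h import *
from scipy.optimize import least_squares
z=load('w1');P=cloud(z);c=z['p'].astype(int);ok=z['d']>0
m=ok&(abs(P[...,2]-56)<2.5)
m[310:]=0
mm=cv2.morphologyEx(m.astype(np.uint8),cv2.MORPH_OPEN,np.ones((3,3)))
q=P[mm>0][:,:2]; h=cv2.convexHull(q.astype(np.float32))[:,0]
h=h[np.hypot(*(h-[577,-14]).T)>85]
r=least_squares(lambda p:np.hypot(*(h-p[:2]).T)-95,[577,-14],loss='soft_l1');print('axis',r.x,len(h),np.abs(r.fun).max())
k=ok&(c.max(2)<70)&(P[...,2]>93)&(P[...,2]<103);k[310:]=0
q=P[k];print('knob',k.sum(),q.mean(0),(q.min(0)+q.max(0))/2,q.max(0)-q.min(0))
l=ok&(P[...,2]>144)&(P[...,2]<156);l[100:]=0;q=P[l];print('lock',l.sum(),q.min(0),q.max(0),np.percentile(q[:,2],[10,50,90]))
q=q[:,:2]; hh=cv2.convexHull(q.astype(np.float32))[:,0]
cv,cu=np.where(l);print(cv.min(),cv.max(),cu.min(),cu.max())
# arc away from image top edge
pv=np.array([P[v,cu[cv==v].min()] for v in np.unique(cv) if v>3]+[P[v,cu[cv==v].max()] for v in np.unique(cv) if v>3])
r=least_squares(lambda p:np.hypot(*(pv[:,:2]-p[:2]).T)-22,[630,55],loss='soft_l1');print('lockc',r.x,np.abs(r.fun).max())
E
```

```text
axis [576.41584601 -15.82357973] 52 65.25465110244622
knob 1042 [573.11963407 -62.74709707  96.4643987 ] [592.44346736 -14.51090449  96.43701933] [ 66.17387129 132.64266212   6.86857948]
lock 2162 [609.43282289  30.6356736  144.00341096] [646.05752808  42.03550736 150.53029678] [144.89908082 147.46073073 148.60517124]
0 32 392 503
lockc [628.75418009  53.06697837] 0.842087966190519
```

>>> drive_tool:
  deltas:
    - [[-0.003,-0.002,0.014],0,0.06]
    - [[0,0,0.02],0,0.06]
    - [[0,0,0.02],0,0.06]
    - [[0,0,0.01],0,0.05]
    - [[0,0,0],0,0.04]
    - [[0,0,0],0,0.034]
    - [[0,0,0],0,0.03]
    - [[0,0,0],0,0.028]

```text
clock: 1.53
tcp_pos: [569.4, -73.8, 78.5]
ee_rot: [2.35, 2.084, 0.002]
ft_force: [-0.4, -0.4, 1.0]
grip_width: 28.2
grasp_force: 0.0
```

>>> drive_tool:
  deltas:
    - [[0.0001,-0.0036,0],0.0625,0.028]
    - [[0.0001,-0.0036,0],0.0625,0.028]
    - [[0.0001,-0.0036,0],0.0625,0.028]
    - [[0.0001,-0.0036,0],0.0625,0.028]
    - [[0.0001,-0.0036,0],0.0625,0.028]
    - [[0.0001,-0.0036,0],0.0625,0.028]
    - [[0.0001,-0.0036,0],0.0625,0.028]
    - [[0.0001,-0.0036,0],0.0625,0.028]

```text
clock: 2.2
tcp_pos: [543.3, -63.6, 78.6]
ee_rot: [2.794, 1.433, 0.005]
ft_force: [3.9, -0.7, 2.1]
grip_width: 28.0
grasp_force: 2.2
```

>>> drive_tool:
  deltas:
    - [[0.0001,-0.0036,0],0.0625,0.028]
    - [[0.0001,-0.0036,0],0.0625,0.028]
    - [[0.0001,-0.0036,0],0.0625,0.028]
    - [[0.0001,-0.0036,0],0.0625,0.028]
    - [[0.0001,-0.0036,0],0.0625,0.028]
    - [[0.0001,-0.0036,0],0.0625,0.028]
    - [[0.0001,-0.0036,0],0.0625,0.028]
    - [[0.0001,-0.0018,0],0.03,0.028]

```text
clock: 2.87
tcp_pos: [525.1, -43.0, 78.2]
ee_rot: [3.051, 0.747, 0.003]
ft_force: [0.6, -0.1, 0.7]
grip_width: 28.0
grasp_force: 0.7
```

>>> drive_tool:
  deltas:
    - [[0,-0.0008,0],0.014,0.028]
    - [[0,-0.0008,0],0.014,0.028]
    - [[0,-0.0008,0],0.014,0.028]
    - [[0,-0.0008,0],0.014,0.028]
    - [[0,-0.0008,0],0.014,0.028]
    - [[0,-0.0008,0],0.014,0.028]
    - [[0,0,0],0,0.028]
    - [[0,0,0],0,0.028]

```text
clock: 3.53
tcp_pos: [521.9, -38.8, 77.1]
ee_rot: [-3.079, -0.624, 0.001]
ft_force: [0.3, 0.8, -0.9]
grip_width: 28.4
grasp_force: 0.0
```

```bash
cat > look.py <<'E'
from h import *
import sys
s=ctrl.sense();p=s['tcp_pos'];print(p,s['ft_force'],s['ft_torque'],s['joint_positions'][6],'ang',np.degrees(np.arctan2(p[1]+15.8,p[0]-576.4)))
f=sys.argv[1];snap('wrist',f)
z=load(f);P=cloud(z);c=z['p'].astype(int);ok=z['d']>0
k=ok&(c.max(2)<70)&(P[...,2]>88)&(P[...,2]<103)&(np.hypot(P[...,0]-576.4,P[...,1]+15.8)<75)
n,l,st,ce=cv2.connectedComponentsWithStats(k.astype(np.uint8))
for i in range(1,n):
    if st[i,4]>100:
        q=P[l==i];print(st[i],q.mean(0),'ang',np.degrees(np.arctan2(q[:,1].mean()+15.8,q[:,0].mean()-576.4)))
E
python3 look.py w2
```

```text
[521.94716097 -38.83550662  77.1249464 ] [ 0.27748369  0.78799641 -0.86161805] [-0.01431638 -0.03185516  0.01803122] -0.9318997085830973 ang -157.06989243137443
[ 289  299   58   58 2482] [526.44960276 -38.03890275  95.53654669] ang -156.00042785575292
[266 306  10  69 324] [517.73095345 -24.02665474  95.93076381] ang -172.01794960448512
[348 306  10  67 324] [529.21987545 -50.1490848   95.73060102] ang -143.943830800018
[232 315  23  23 298] [517.06570189 -13.09696158  95.7661124 ] ang 177.3916319474637
[369 315  24  22 317] [536.33472377 -58.51120996  95.89572747] ang -133.16917530903558
```

>>> drive_tool:
  deltas:
    - [[0,-0.0005,0],0.008,0.028]
    - [[0,-0.0005,0],0.008,0.028]
    - [[0,-0.0005,0],0.008,0.028]
    - [[0,0,0],0,0.028]
    - [[0,0,0],0,0.028]
    - [[0,0,0],0,0.028]
    - [[0,0,0],0,0.028]
    - [[0,0,0],0,0.028]

```text
clock: 4.25
tcp_pos: [521.8, -37.7, 77.3]
ee_rot: [-3.086, -0.586, 0.0]
ft_force: [-0.5, -0.2, -0.3]
grip_width: 28.0
grasp_force: 0.0
```

```bash
python3 look.py w3|head -2
```

```text
[521.7845075  -37.700611    77.27797789] [-0.51850141 -0.20722109 -0.32786842] [ 0.06545423 -0.043985    0.0217359 ] -0.9516899902496824 ang -158.14939673692035
[ 288  301   57   57 2473] [525.93687288 -36.8020022   95.52364728] ang -157.40364861936087
```

>>> drive_tool:
  deltas:
    - [[0,-0.0005,0],0.008,0.028]
    - [[0,-0.0005,0],0.008,0.028]
    - [[0,-0.0005,0],0.008,0.028]
    - [[0,0,0],0,0.028]
    - [[0,0,0],0,0.028]
    - [[0,0,0],0,0.028]
    - [[0,0,0],0,0.028]
    - [[0,0,0],0,0.028]

```text
clock: 4.97
tcp_pos: [521.3, -36.3, 77.3]
ee_rot: [3.093, 0.549, 0.0]
ft_force: [1.1, -2.1, -0.5]
grip_width: 28.0
grasp_force: 1.1
```

```bash
python3 look.py w4|head -2; python3 - <<'E'
from h import *
cv2.imwrite('pics/v4.png',cv2.resize(load('w4')['p'][:,:,::-1],(640,480)))
E
```

```text
[521.30596021 -36.33046511  77.30263065] [ 1.11000694 -2.09407211 -0.54177327] [-0.40102462 -0.24240648  0.00443816] -0.9713974944700606 ang -159.56239114910966
[ 291  300   68   75 2797] [526.19342076 -38.13127168  95.56960815] ang -156.02108743630313
```

View pics/v4.png

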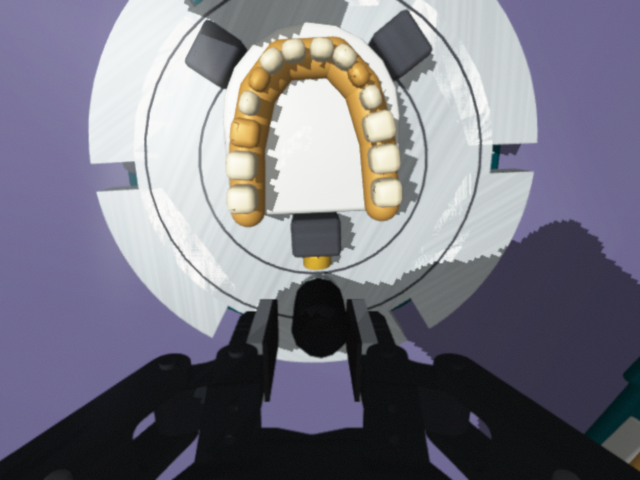

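The knob now touches the pushing (right) finger at (345,320), with 2.4 N. One more small push will show whether it resists.

>>> drive_tool:
  deltas:
    - [[0,-0.0005,0],0,0.028]
    - [[0,-0.0005,0],0,0.028]
    - [[0,0,0],0,0.028]
    - [[0,0,0],0,0.028]
    - [[0,0,0],0,0.028]
    - [[0,0,0],0,0.028]
    - [[0,0,0],0,0.028]
    - [[0,0,0],0,0.028]

```text
clock: 5.68
tcp_pos: [521.2, -36.1, 77.4]
ee_rot: [3.092, 0.548, 0.001]
ft_force: [3.2, -7.2, -1.5]
grip_width: 27.9
grasp_force: 3.7
```

```bash
python3 look.py w5|head -2
cat > slots.py <<'E'
from h import *
import sys
# dark slots on ring r=86..93 at z=56: angle modulo 60 deg
for f in sys.argv[1:]:
    z=load(f);P=cloud(z);ok=z['d']>0
    x=P[...,0]-576.4;y=P[...,1]+15.8;r=np.hypot(x,y);c=z['p'].astype(int)
    m=ok&(P[...,2]<50)&(P[...,2]>5)&(r>82)&(r<92)
    n,l,st,ce=cv2.connectedComponentsWithStats(m.astype(np.uint8))
    print(f,[(round(float(np.degrees(np.arctan2(y[l==i].mean(),x[l==i].mean()))),2),int(st[i,4])) for i in range(1,n) if st[i,4]>30])
E
python3 slots.py w1 w2 w3 w4 w5
```

```text
[521.22856156 -36.13754206  77.36098607] [ 3.17227682 -7.2184518  -1.50690749] [-1.39639767 -0.64254022  0.02286031] -0.9729984772624234 ang -159.764879376779
[ 292  300   67   74 2791] [526.15755385 -38.02527883  95.59318205] ang -156.13728928273554
w1 [(113.74, 208), (52.56, 142), (174.62, 85), (-8.82, 68), (-7.23, 39)]
w2 [(-69.77, 49), (118.17, 56)]
w3 [(-71.14, 53), (116.78, 52)]
w4 [(-71.16, 54), (116.82, 48)]
w5 [(-71.19, 54), (116.75, 51)]
```

8 N with no motion: the table is seated in the detent. I back off, open and rise.

>>> drive_tool:
  deltas:
    - [[0,0.0015,0],0,0.028]
    - [[0,0.0014,0],0,0.028]
    - [[0,0,0],0,0.045]
    - [[0,0,0],0,0.06]
    - [[0,0,-0.018],0,0.06]
    - [[0,0,-0.025],0,0.065]
    - [[0,0,-0.025],0,0.065]
    - [[0,0,-0.025],0,0.065]

```text
clock: 6.4
tcp_pos: [521.5, -37.9, 171.3]
ee_rot: [-3.093, -0.549, 0.001]
ft_force: [-0.4, -0.5, 0.3]
grip_width: 65.0
grasp_force: 0.0
```

>>> drive_tool:
  deltas:
    - [[0.016,-0.006,0],0,0.065]
    - [[0.016,-0.006,0],0,0.065]
    - [[0.016,-0.006,0],0,0.065]
    - [[0.016,-0.006,0],0,0.065]
    - [[0.016,-0.006,0],0,0.065]
    - [[0.012,-0.005,0],0,0.065]
    - [[0,0,0],0,0.065]
    - [[0,0,0],0,0.065]

```text
clock: 7.07
tcp_pos: [596.0, 26.9, 169.9]
ee_rot: [-3.093, -0.55, 0.001]
ft_force: [-0.5, -0.3, -1.1]
grip_width: 65.0
grasp_force: 0.0
```

```bash
python3 - <<'E'
from h import *
from scipy.optimize import least_squares
s=ctrl.sense();print(s['tcp_pos'],s['ee_rot'],s['joint_positions'])
snap('wrist','w6')
z=load('w6');P=cloud(z);ok=z['d']>0
l=ok&(P[...,2]>142)&(P[...,2]<154)&(np.hypot(P[...,0]-629,P[...,1]-53)<32)
q=P[l];print(l.sum(),q.mean(0),(q.min(0)+q.max(0))/2,q.max(0)-q.min(0),np.percentile(q[:,2],[10,50,90]))
e=cv2.convexHull(q[:,:2].astype(np.float32))[:,0];print(cv2.minEnclosingCircle(e))
E
python3 slots.py w6
cp pics/w6.png pics/v6.png
```

```text
[596.02645301  26.88203166 169.94496217] [-3.09297379e+00 -5.50336494e-01  1.14021823e-03] [-0.3919149   0.57627695  0.36089592  1.74984118 -0.25607802  0.86263092
 -1.13520961]
7824 [630.44605007  53.90399255 147.88081362] [629.14937145  53.64482174 146.4310674 ] [45.94105914 45.87933032  8.66567253] [146.72621747 148.08983845 149.03284379]
((628.9954833984375, 53.52919006347656), 23.294044494628906)
w6 [(-12.24, 189), (-71.27, 76), (118.74, 130), (176.64, 37)]
```

View pics/v6.png

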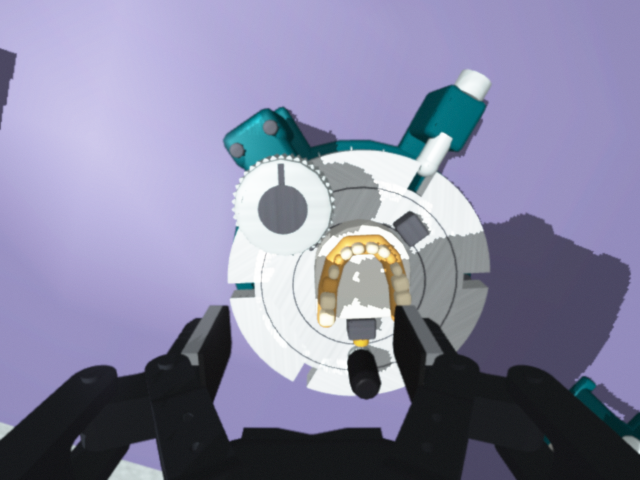

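Lock head at (629,53.5), top about 148 (pixel (283,208) in the wrist view). That is about 8 mm, or 0.8 turn, to go. I centre over it and wind the wrist back.

>>> drive_tool:
  deltas:
    - [[0.0134,-0.0045,0],0,0.065]
    - [[0.0134,-0.0045,0],0,0.065]
    - [[0.0134,-0.0046,0],0,0.065]
    - [[0,0,0],-0.12,0.065]
    - [[0,0,0],-0.12,0.065]
    - [[0,0,0],-0.12,0.065]
    - [[0,0,0],-0.12,0.065]
    - [[0,0,0],-0.12,0.065]

```text
clock: 7.78
tcp_pos: [628.8, 52.3, 170.4]
ee_rot: [2.789, 1.446, -0.0]
ft_force: [0.5, -0.6, -0.3]
grip_width: 65.4
grasp_force: 0.0
```

>>> drive_tool:
  deltas:
    - [[0,0,0],-0.12,0.065]
    - [[0,0,0],-0.12,0.065]
    - [[0,0,0],-0.12,0.065]
    - [[0,0,0],-0.12,0.065]
    - [[0,0,0],-0.12,0.065]
    - [[0,0,0],-0.12,0.065]
    - [[0,0,0],-0.12,0.065]
    - [[0,0,0],-0.12,0.065]

```text
clock: 8.45
tcp_pos: [628.8, 52.2, 170.4]
ee_rot: [1.806, 2.57, -0.001]
ft_force: [-0.2, 0.6, -0.1]
grip_width: 65.0
grasp_force: 0.0
```

>>> drive_tool:
  deltas:
    - [[0,0,0],-0.12,0.065]
    - [[0,0,0],-0.12,0.065]
    - [[0,0,0],-0.12,0.065]
    - [[0,0,0],-0.12,0.065]
    - [[0,0,0],-0.12,0.065]
    - [[0,0,0],-0.12,0.065]
    - [[0,0,0],-0.12,0.065]
    - [[0,0,0],-0.12,0.065]

```text
clock: 9.12
tcp_pos: [628.8, 52.1, 170.4]
ee_rot: [-0.415, -3.114, 0.001]
ft_force: [0.7, -0.5, -0.3]
grip_width: 64.5
grasp_force: 0.0
```

```bash
cat > st.py <<'E'
from h import *
from scipy.spatial.transform import Rotation as R
s=ctrl.sense();M=R.from_rotvec(s['ee_rot']).as_matrix();p=s['tcp_pos']
d=np.array([629,53.5,0])-p
print(s['clock'],np.round(p,1),'tilt',np.round(M[:,2],4),'yaw_y',np.degrees(np.arctan2(M[1,1],M[0,1])).round(1),'lock in tool',np.round(M.T@d,1)[:2],'q',np.round(s['joint_positions'],2),'F',np.round(s['ft_force'],1),'T',np.round(s['ft_torque'],2),s['grip_width'],s['grasp_force'])
E
python3 st.py
```

```text
9.1167 [628.8  52.1 170.4] tilt [-2.e-04 -7.e-04 -1.e+00] yaw_y 74.8 lock in tool [0.1 1.5] q [ 0.02  0.61 -0.3   1.63  0.21  0.93  0.95] F [ 0.7 -0.5 -0.3] T [ 0.04 -0.03  0.02] 64.48081512920584 0.0
```

>>> drive_tool:
  deltas:
    - [[0,0.0015,0],-0.12,0.065]
    - [[0,0,0],-0.12,0.065]
    - [[0,0,0],-0.12,0.065]
    - [[0,0,0],-0.12,0.065]
    - [[0,0,0],-0.12,0.065]
    - [[0,0,0],-0.12,0.065]
    - [[0,0,0],-0.12,0.065]
    - [[0,0,0],-0.12,0.065]

```text
clock: 9.78
tcp_pos: [629.2, 53.6, 170.3]
ee_rot: [1.07, -2.953, 0.001]
ft_force: [0.9, -0.1, -0.5]
grip_width: 65.5
grasp_force: 0.0
```

>>> drive_tool:
  deltas:
    - [[0,0,0],-0.12,0.065]
    - [[0,0,0],-0.12,0.065]
    - [[0,0,0.014],0,0.065]
    - [[0,0,0.014],0,0.065]
    - [[0,0,0.014],0,0.065]
    - [[0,0,0.014],0,0.065]
    - [[0,0,0],0,0.055]
    - [[0,0,0],0,0.05]

```text
clock: 10.45
tcp_pos: [629.1, 54.6, 113.1]
ee_rot: [1.407, -2.807, -0.001]
ft_force: [0.5, 0.3, 0.6]
grip_width: 50.0
grasp_force: 0.0
```

```bash
python3 st.py
```

```text
10.45 [629.1  54.6 113.1] tilt [-1.9e-03 -2.0e-04 -1.0e+00] yaw_y 143.2 lock in tool [ 0.8 -0.8] q [ 0.18  0.73 -0.56  1.65  0.47  0.9   1.94] F [0.5 0.3 0.6] T [-0.01  0.01  0.04] 50.02878699306865 0.0
```

>>> drive_tool:
  deltas:
    - [[0,0,0],0,0.04]
    - [[0,0,0],0,0.035]
    - [[0,0,0],0,0.035]
    - [[0,0,0],0,0.035]
    - [[0,0,0.0001],0.06,0.035]
    - [[0,0,0.0002],0.12,0.035]
    - [[0,0,0.0002],0.12,0.035]
    - [[0,0,0.0002],0.12,0.035]

```text
clock: 11.12
tcp_pos: [630.7, 53.8, 114.2]
ee_rot: [-0.781, 3.041, -0.001]
ft_force: [5.7, -4.1, -9.4]
grip_width: 42.5
grasp_force: 62.3
```

```bash
python3 st.py
```

```text
11.1167 [630.7  53.8 114.2] tilt [ 2.e-03 -3.e-04 -1.e+00] yaw_y 118.8 lock in tool [1.8 0.7] q [ 0.12  0.7  -0.46  1.66  0.38  0.87  1.58] F [ 5.7 -4.1 -9.4] T [-0.41 -1.08  0.16] 42.50841007965966 62.32437193393707
```

>>> drive_tool:
  deltas:
    - [[0,0,0.0005],0.12,0.035]
    - [[0,0,0.0004],0.12,0.035]
    - [[0,0,0.0002],0.12,0.035]
    - [[0,0,0.0002],0.12,0.035]
    - [[0,0,0.0002],0.12,0.035]
    - [[0,0,0.0002],0.12,0.035]
    - [[0,0,0.0002],0.12,0.035]
    - [[0,0,0.0002],0.12,0.035]

```text
clock: 11.78
tcp_pos: [630.9, 53.7, 112.5]
ee_rot: [0.712, 3.057, 0.0]
ft_force: [4.5, -5.9, -3.1]
grip_width: 42.8
grasp_force: 62.8
```

```bash
python3 st.py
```

```text
11.7833 [630.9  53.7 112.5] tilt [ 2.8e-03 -6.0e-04 -1.0e+00] yaw_y 63.8 lock in tool [ 2.  -1.1] q [-0.04  0.68 -0.21  1.67  0.18  0.81  0.78] F [ 4.5 -5.9 -3.1] T [-0.87 -1.1   0.06] 42.762548634948566 62.80922770500183
```

Turning well with the descent. On with the stroke.

>>> drive_tool:
  deltas:
    - [[0,0,0.0002],0.12,0.035]
    - [[0,0,0.0002],0.12,0.035]
    - [[0,0,0.0002],0.12,0.035]
    - [[0,0,0.0002],0.12,0.035]
    - [[0,0,0.0002],0.12,0.035]
    - [[0,0,0.0002],0.12,0.035]
    - [[0,0,0.0002],0.12,0.035]
    - [[0,0,0.0002],0.12,0.035]

```text
clock: 12.45
tcp_pos: [630.9, 53.5, 111.0]
ee_rot: [2.043, 2.383, 0.002]
ft_force: [4.1, -6.8, -1.4]
grip_width: 42.6
grasp_force: 62.9
```

>>> drive_tool:
  deltas:
    - [[0,0,0.0002],0.12,0.035]
    - [[0,0,0.0002],0.12,0.035]
    - [[0,0,0.0002],0.12,0.035]
    - [[0,0,0.0002],0.12,0.035]
    - [[0,0,0.0002],0.12,0.035]
    - [[0,0,0.0002],0.12,0.035]
    - [[0,0,0.0002],0.12,0.035]
    - [[0,0,0.0002],0.12,0.035]

```text
clock: 13.12
tcp_pos: [630.8, 53.3, 109.4]
ee_rot: [2.913, 1.171, 0.003]
ft_force: [2.8, -7.2, -0.1]
grip_width: 42.8
grasp_force: 63.1
```

```bash
python3 st.py
```

```text
13.1167 [630.8  53.3 109.4] tilt [ 2.7e-03 -9.0e-04 -1.0e+00] yaw_y -46.2 lock in tool [-1.3 -1.6] q [-0.37  0.7   0.3   1.69 -0.27  0.79 -0.76] F [ 2.8 -7.2 -0.1] T [-2.05 -0.8   0.11] 42.78012714819771 63.135074973106384
```

>>> drive_tool:
  deltas:
    - [[0,0,0.0002],0.12,0.035]
    - [[0,0,0.0002],0.12,0.035]
    - [[0,0,0.0002],0.12,0.035]
    - [[0,0,0.0002],0.12,0.035]
    - [[0,0,0.0002],0.12,0.035]
    - [[0,0,0.0002],0.12,0.035]
    - [[0,0,0.0002],0.12,0.035]
    - [[0,0,0.0002],0.12,0.035]

```text
clock: 13.78
tcp_pos: [630.5, 53.4, 107.8]
ee_rot: [3.126, -0.306, 0.003]
ft_force: [0.5, -7.6, 3.5]
grip_width: 42.8
grasp_force: 63.4
```

```bash
python3 st.py
```

```text
13.7833 [630.5  53.4 107.8] tilt [ 2.1e-03 -9.0e-04 -1.0e+00] yaw_y -101.2 lock in tool [-1.8  0.2] q [-0.53  0.76  0.55  1.7  -0.51  0.83 -1.52] F [ 0.5 -7.6  3.5] T [-2.36  0.11  0.09] 42.76502532924509 63.397902846336365
```

>>> drive_tool:
  deltas:
    - [[0,0,0.0002],0.12,0.035]
    - [[0,0,0.0002],0.12,0.035]
    - [[0,0,0.0002],0.12,0.035]
    - [[0,0,0.0002],0.12,0.035]
    - [[0,0,0.0002],0.12,0.035]
    - [[0,0,0.0002],0.1,0.035]
    - [[0,0,0],0,0.035]
    - [[0,0,0],0,0.035]

```text
clock: 14.45
tcp_pos: [630.5, 53.7, 106.6]
ee_rot: [-2.836, 1.352, -0.003]
ft_force: [1.1, -7.3, 6.9]
grip_width: 42.7
grasp_force: 64.1
```

```bash
python3 st.py
```

```text
14.45 [630.5  53.7 106.6] tilt [ 1.9e-03 -8.0e-04 -1.0e+00] yaw_y -141.0 lock in tool [-1.   1.4] q [-0.63  0.82  0.73  1.71 -0.68  0.89 -2.07] F [ 1.1 -7.3  6.9] T [-2.02  0.57 -0.14] 42.74304824693485 64.12236213684082
```

Regrip for the last part.

>>> drive_tool:
  deltas:
    - [[0,0,0],0,0.06]
    - [[0,0,0],0,0.06]
    - [[0,0,0],0,0.06]
    - [[0,0,0],-0.12,0.06]
    - [[0,0,0],-0.12,0.06]
    - [[0,0,0],-0.12,0.06]
    - [[0,0,0],-0.12,0.06]
    - [[0,0,0],-0.12,0.06]

```text
clock: 15.12
tcp_pos: [629.8, 55.0, 105.7]
ee_rot: [-3.11, 0.442, -0.0]
ft_force: [0.0, 0.3, 0.0]
grip_width: 59.9
grasp_force: 0.0
```

>>> drive_tool:
  deltas:
    - [[0,0,0],-0.12,0.06]
    - [[0,0,0],-0.12,0.06]
    - [[0,0,0],-0.12,0.06]
    - [[0,0,0],-0.12,0.06]
    - [[0,0,0],-0.12,0.06]
    - [[0,0,0],-0.12,0.06]
    - [[0,0,0],-0.12,0.06]
    - [[0,0,0],-0.12,0.06]

```text
clock: 15.78
tcp_pos: [629.8, 54.9, 105.8]
ee_rot: [-2.963, -1.044, -0.001]
ft_force: [0.1, 0.4, -0.3]
grip_width: 60.3
grasp_force: 0.0
```

```bash
python3 st.py; python3 - <<'E'
from h import *
snap('side','d7')
z=load('d7');P=cloud(z);ok=z['d']>0
l=ok&(P[...,2]>125)&(P[...,2]<155)&(np.hypot(P[...,0]-629,P[...,1]-53.5)<15)
print(l.sum(),np.percentile(P[l][:,2],[25,50,75]) if l.any() else '')
E
```

```text
15.7833 [629.8  54.9 105.8] tilt [ 4.e-04  6.e-04 -1.e+00] yaw_y -51.2 lock in tool [-1.6  0.6] q [-0.39  0.71  0.32  1.69 -0.29  0.79 -0.83] F [ 0.1  0.4 -0.3] T [-0.02  0.04  0.05] 60.26605668052624 0.0
44 [139.64728633 140.70612854 141.73665489]
```

>>> drive_tool:
  deltas:
    - [[-0.0015,0,0],0,0.05]
    - [[0,0,0],0,0.04]
    - [[0,0,0],0,0.035]
    - [[0,0,0],0,0.035]
    - [[0,0,0],0,0.035]
    - [[0,0,0.0001],0.08,0.035]
    - [[0,0,0.0002],0.1,0.035]
    - [[0,0,0.0002],0.1,0.035]

```text
clock: 16.5
tcp_pos: [629.2, 52.9, 105.8]
ee_rot: [3.084, 0.595, 0.002]
ft_force: [0.3, -2.5, 8.5]
grip_width: 42.9
grasp_force: 60.6
```

```bash
python3 st.py
```

```text
16.5 [629.2  52.9 105.8] tilt [ 1.7e-03 -4.0e-04 -1.0e+00] yaw_y -68.2 lock in tool [-0.1 -0.7] q [-0.44  0.72  0.4   1.7  -0.37  0.8  -1.06] F [ 0.3 -2.5  8.5] T [-0.46  0.09  0.1 ] 42.93046316767201 60.58677434921265
```

>>> drive_tool:
  deltas:
    - [[0,0,0.0002],0.06,0.035]
    - [[0,0,0.0002],0.06,0.035]
    - [[0,0,0.0001],0.06,0.035]
    - [[0,0,0.0001],0.06,0.035]
    - [[0,0,0.0001],0.06,0.035]
    - [[0,0,0.0001],0.06,0.035]
    - [[0,0,0],0,0.035]
    - [[0,0,0],0,0.035]

```text
clock: 17.17
tcp_pos: [629.1, 53.4, 105.1]
ee_rot: [3.141, 0.042, 0.002]
ft_force: [-1.4, -2.5, 11.6]
grip_width: 42.8
grasp_force: 61.5
```

```bash
python3 st.py
```

```text
17.1667 [629.1  53.4 105.1] tilt [ 1.5e-03 -4.0e-04 -1.0e+00] yaw_y -88.5 lock in tool [-0.2 -0.1] q [-0.5   0.74  0.5   1.7  -0.46  0.81 -1.34] F [-1.4 -2.5 11.6] T [-0.41  0.31  0.27] 42.77343864675583 61.4681339263916
```

>>> drive_tool:
  deltas:
    - [[0,0,0],0.06,0.035]
    - [[0,0,0.0001],0.06,0.035]
    - [[0,0,0.0001],0.06,0.035]
    - [[0,0,0.0001],0.06,0.035]
    - [[0,0,0.0001],0.06,0.035]
    - [[0,0,0.0001],0.06,0.035]
    - [[0,0,0],0,0.035]
    - [[0,0,0],0,0.035]

```text
clock: 17.83
tcp_pos: [629.4, 53.8, 104.6]
ee_rot: [-3.098, 0.52, -0.004]
ft_force: [0.8, -0.9, 9.4]
grip_width: 43.0
grasp_force: 62.2
```

```bash
python3 st.py
```

```text
17.8333 [629.4  53.8 104.6] tilt [ 2.3e-03 -3.0e-04 -1.0e+00] yaw_y -109.1 lock in tool [-0.6  0.5] q [-0.55  0.77  0.59  1.71 -0.55  0.83 -1.62] F [ 0.8 -0.9  9.4] T [-0.25 -0.24  0.36] 42.992166056889616 62.184691429138184
```

>>> drive_tool:
  deltas:
    - [[0,0,0.0001],0.08,0.035]
    - [[0,0,0.0001],0.08,0.035]
    - [[0,0,0.0001],0.08,0.035]
    - [[0,0,0.0001],0.08,0.035]
    - [[0,0,0.0001],0.08,0.035]
    - [[0,0,0.0001],0.08,0.035]
    - [[0,0,0],0,0.035]
    - [[0,0,0],0,0.035]

```text
clock: 18.5
tcp_pos: [629.4, 54.7, 103.9]
ee_rot: [-2.884, 1.241, -0.002]
ft_force: [1.0, 3.5, 8.8]
grip_width: 43.0
grasp_force: 63.5
```

```bash
python3 st.py; python3 - <<'E'
from h import *
snap('side','d8')
z=load('d8');P=cloud(z);ok=z['d']>0
l=ok&(P[...,2]>125)&(P[...,2]<155)&(np.hypot(P[...,0]-629,P[...,1]-53.5)<15)
print(l.sum(),np.percentile(P[l][:,2],[25,50,75]) if l.any() else '')
E
```

```text
18.5 [629.4  54.7 103.9] tilt [ 2.e-03  9.e-04 -1.e+00] yaw_y -136.6 lock in tool [0.5 1.3] q [-0.62  0.82  0.71  1.71 -0.67  0.87 -2.  ] F [1.  3.5 8.8] T [ 0.84 -0.16 -0.17] 42.965897088839355 63.500332832336426
88 [139.17627104 140.50844633 141.56926134]
```

No stall yet, so I regrip once more.

>>> drive_tool:
  deltas:
    - [[0,0,0],0,0.06]
    - [[0,0,0],0,0.06]
    - [[0,0,0],0,0.06]
    - [[0,0,0],-0.12,0.06]
    - [[0,0,0],-0.12,0.06]
    - [[0,0,0],-0.12,0.06]
    - [[0,0,0],-0.12,0.06]
    - [[0,0,0],-0.12,0.06]

```text
clock: 19.22
tcp_pos: [628.4, 53.5, 103.0]
ee_rot: [3.125, -0.32, -0.0]
ft_force: [-0.2, 0.3, -0.2]
grip_width: 59.9
grasp_force: 0.0
```

>>> drive_tool:
  deltas:
    - [[0,0,0],-0.12,0.06]
    - [[0,0,0],-0.12,0.06]
    - [[0,0,0],-0.12,0.06]
    - [[0,0,0],-0.12,0.06]
    - [[0,0,0],-0.12,0.06]
    - [[0,0,0],-0.12,0.06]
    - [[0,0,0],-0.12,0.06]
    - [[0,0,0],-0.12,0.06]

```text
clock: 19.88
tcp_pos: [628.4, 53.4, 103.0]
ee_rot: [2.92, 1.159, -0.001]
ft_force: [-0.0, -0.4, 0.8]
grip_width: 60.0
grasp_force: 0.0
```

```bash
python3 st.py; python3 - <<'E'
from h import *
snap('wrist','w9')
z=load('w9');P=cloud(z);ok=z['d']>0
l=ok&(P[...,2]>125)&(P[...,2]<155)&(np.hypot(P[...,0]-629,P[...,1]-53.5)<18)
print(l.sum(),np.percentile(P[l][:,2],[25,50,75]) if l.any() else '')
cv2.imwrite('pics/v9.png',z['p'][:,:,::-1])
E
```

```text
19.8833 [628.4  53.4 103. ] tilt [-3.e-04 -2.e-04 -1.e+00] yaw_y -46.7 lock in tool [0.6 0.4] q [-0.38  0.71  0.3   1.7  -0.28  0.78 -0.76] F [-0.  -0.4  0.8] T [-0.01  0.01 -0.01] 60.00743972798433 0.0
8494 [139.2700362  139.65469271 140.05747129]
```

View pics/v9.png

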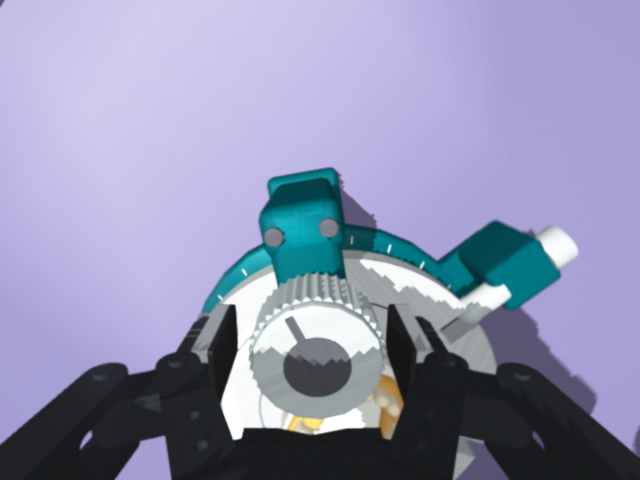

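The head's mark runs from (317,367) towards (290,320), and the top now reads 139.7. Next I compute how far the mark has turned since w6.

```bash
python3 - <<'E'
from h import *
for f,h,a in(('w6',148,[(281,166),(282.5,184)]),('w9',140,[(290,320),(300,339)])):
    q=onplane(load(f),a,h);d=q[0]-q[1];c=q[0]-[629,53.5,h];print(f,q.round(1).tolist(),np.degrees(np.arctan2(d[1],d[0])),np.degrees(np.arctan2(c[1],c[0])))
E
```

```text
w6 [[646.5, 60.2, 148.0], [639.6, 57.2, 148.0]] 23.808428108279546 21.0197659845698
w9 [[635.8, 71.4, 140.0], [633.1, 64.7, 140.0]] 67.90543079067612 69.08692826180734
```

The head turned 313° (8.7 mm) while the tool turned 369°, so the pads slipped on the hard stop. I confirm with one more firm turn.

>>> drive_tool:
  deltas:
    - [[0,0,0.001],0,0.05]
    - [[0,0,0],0,0.04]
    - [[0,0,0],0,0.035]
    - [[0,0,0],0,0.035]
    - [[0,0,0],0,0.03]
    - [[0,0,0],0.06,0.03]
    - [[0,0,0],0.06,0.03]
    - [[0,0,0],0.06,0.03]

```text
clock: 20.6
tcp_pos: [629.8, 53.0, 102.5]
ee_rot: [3.016, 0.874, 0.004]
ft_force: [11.1, -1.0, -0.4]
grip_width: 42.4
grasp_force: 61.3
```

```bash
python3 st.py
```

```text
20.6 [629.8  53.  102.5] tilt [ 0.0028 -0.001  -1.    ] yaw_y -57.7 lock in tool [-0.6 -1.1] q [-0.41  0.72  0.35  1.7  -0.32  0.78 -0.91] F [11.1 -1.  -0.4] T [-0.04 -2.3   1.33] 42.3666536703087 61.27021908760071
```

>>> drive_tool:
  deltas:
    - [[0,0,0],0.06,0.03]
    - [[0,0,0],0.06,0.03]
    - [[0,0,0],0.06,0.03]
    - [[0,0,0],0.06,0.03]
    - [[0,0,0],0.06,0.03]
    - [[0,0,0],0.06,0.03]
    - [[0,0,0],0.06,0.03]
    - [[0,0,0],0.06,0.03]

```text
clock: 21.27
tcp_pos: [629.3, 53.3, 102.4]
ee_rot: [3.138, 0.133, 0.003]
ft_force: [7.2, -2.2, 1.6]
grip_width: 42.8
grasp_force: 61.6
```

```bash
python3 st.py
```

```text
21.2667 [629.3  53.3 102.4] tilt [ 0.0017 -0.001  -1.    ] yaw_y -85.2 lock in tool [-0.4 -0.4] q [-0.49  0.74  0.48  1.7  -0.45  0.8  -1.29] F [ 7.2 -2.2  1.6] T [-0.51 -1.52  1.28] 42.76372829608905 61.59477710723877
```

>>> drive_tool:
  deltas:
    - [[0,0,0],0,0.06]
    - [[0,0,0],0,0.06]
    - [[0,0,0],0,0.06]
    - [[0,0,0],-0.12,0.06]
    - [[0,0,0],-0.12,0.06]
    - [[0,0,0],-0.12,0.06]
    - [[0,0,0],-0.12,0.06]
    - [[0,0,0],-0.12,0.06]

```text
clock: 21.93
tcp_pos: [628.4, 53.6, 102.1]
ee_rot: [-2.953, -1.073, 0.0]
ft_force: [-1.0, 0.2, 0.0]
grip_width: 60.1
grasp_force: 0.0
```

```bash
python3 st.py; python3 - <<'E'
from h import *
snap('wrist','w10')
z=load('w10');P=cloud(z);ok=z['d']>0
l=ok&(P[...,2]>125)&(P[...,2]<155)&(np.hypot(P[...,0]-629,P[...,1]-53.5)<18)
print(l.sum(),np.percentile(P[l][:,2],[25,50,75]) if l.any() else '')
cv2.imwrite('pics/v10.png',z['p'][:,:,::-1])
E
```

```text
21.9333 [628.4  53.6 102.1] tilt [-1.e-04  1.e-04 -1.e+00] yaw_y -50.1 lock in tool [0.4 0.5] q [-0.39  0.71  0.31  1.7  -0.29  0.78 -0.81] F [-1.   0.2  0. ] T [-0.02 -0.02 -0.01] 60.07018372282816 0.0
8601 [139.25237234 139.65299634 140.04844029]
```

View pics/v10.png

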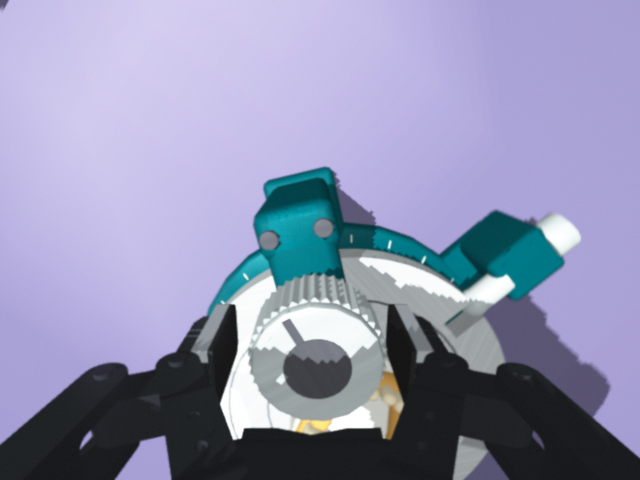

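Torque reached 1.3 N m with slip. The mark stayed put, at (288,322) with the camera yawed 3°, and the top is at 139.65, so the lock is tight and home. I retreat and hand in.

>>> drive_tool:
  deltas:
    - [[0,0,-0.015],0,0.065]
    - [[0,0,-0.02],0,0.065]
    - [[0,0,-0.02],0,0.065]
    - [[0,0,-0.02],0,0.065]
    - [[0,0,-0.02],0,0.065]
    - [[0,0,-0.01],0,0.065]
    - [[0,0,0],0,0.065]
    - [[0,0,0],0,0.065]

```text
clock: 22.65
tcp_pos: [628.4, 53.7, 206.8]
ee_rot: [-2.956, -1.062, -0.0]
ft_force: [-0.6, -0.3, 0.1]
grip_width: 65.0
grasp_force: 0.0
```

```bash
python3 - <<'E'
from h import *
snap('wrist','w11')
z=load('w11');P=cloud(z);l=(z['d']>0)&(P[...,2]>125)&(P[...,2]<155)&(np.hypot(P[...,0]-629,P[...,1]-53.5)<18)
print(ctrl.sense()['tcp_pos'],np.median(P[l][:,2]))
E
python3 slots.py w11; python3 -c "
from bench import ctrl
print(ctrl.job_done())"
```

```text
[628.09476888  53.70656676 206.09973592] 139.63670525170275
w11 [(33.52, 75), (-13.15, 101), (119.33, 110), (176.3, 43)]
the job is handed in; nothing more can be done
None
```

I pushed the table clockwise into the next detent, where it held against 8 N. The lock is screwed down tight: top measured at 139.6 mm (home is 140 mm), with 1.3 N m at the stop. I kept clear of the model and the other bench items, and handed the job in at about 23 s.

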